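# Sweep the red toroid cores through the counting-tray gate

### The job

Count out the red toroid cores for a kit: with the fingertips, push the three red cores one at a time across the counting tray, through its gate and into the drop slot, so that all three end in the catch drawer below. Keep every core flat on the deck as it slides: nothing is to be picked up, carried or tipped on edge. Leave both yellow cores on the tray's open deck, not in the gate or slot (nudging them aside is all right), and leave the other things on the desk where they are.

Things in the scene. Friction and masses are not known exactly. Their poses are not given: they have to be found in the camera images.
- tray: fixed parts-counting tray with white flat deck and blue rim, 270 mm along its x by 310 mm along its y. Origin: on the desk under the tray, z up; the gate and slot are at its -y end. Deck top 75 mm above the desk; rim, guides and gate cheeks stand 16 mm above the deck. The open deck where the cores lie is 264 mm wide (x -132 to 132 mm) and runs from the funnel guides to the end rim at y = +167 mm
- gate (a point): middle of the gate, at deck height, at tray (x 0, y -74, z 75 mm); cores pass it towards the tray's -y. Opening 44 mm wide between two cheeks that begin at tray y = -72 mm. Two straight blue funnel guides, 4 mm thick, lead to it from the side rims: from tray (x +-132, y -30 mm) to (x +-24, y -72 mm)
- slot (a point): middle of the drop slot's mouth, at deck height, at tray (x 0, y -100, z 75 mm). The deck ends and the slot begins at tray y = -76 mm; it reaches to an end stop at y = -124 mm, 44 mm wide between the cheeks. A core whose centre is pushed past the edge tips and falls by itself into the closed catch drawer below (inside x +-56, y -140 to -50 mm, floor 6 mm above the desk)
- red1: red toroid core (painted iron-powder ring), outer diameter 33 mm, hole 20 mm, 11 mm thick, about 24 g, loose, lying flat on the tray's deck; origin: on the ring's axis at its underside, z along the axis
- red2: red toroid core (painted iron-powder ring), outer diameter 33 mm, hole 20 mm, 11 mm thick, about 24 g, loose, lying flat on the tray's deck; origin: on the ring's axis at its underside, z along the axis
- red3: red toroid core (painted iron-powder ring), outer diameter 33 mm, hole 20 mm, 11 mm thick, about 24 g, loose, lying flat on the tray's deck; origin: on the ring's axis at its underside, z along the axis
- yellow1: yellow toroid core (painted iron-powder ring), outer diameter 33 mm, hole 20 mm, 11 mm thick, about 24 g, loose, lying flat on the tray's deck; origin: on the ring's axis at its underside, z along the axis; stays on the tray
- yellow2: yellow toroid core (painted iron-powder ring), outer diameter 33 mm, hole 20 mm, 11 mm thick, about 24 g, loose, lying flat on the tray's deck; origin: on the ring's axis at its underside, z along the axis; stays on the tray
- spool: loose bystander: spool of copper wire standing near the far long side of the tray, 52 mm diameter, 44 mm high; origin at the middle of its underside
- screwdriver: loose bystander: screwdriver with orange handle lying along x beside the tray's end opposite the gate, 190 mm long; origin at the middle of its underside
- mug: loose bystander: blue mug, 80 mm diameter, 92 mm high, to the robot's left of the tray; origin at the middle of its underside
- microphone: loose bystander: black hand microphone, 95 x 58 x 30 mm, to the robot's left of the tray; origin at the middle of its underside
- mouse: loose bystander: black computer mouse, 108 x 62 x 31 mm, to the robot's right of the tray; origin at the middle of its underside
- morse_paddle: loose bystander: Morse paddle with steel base, brass block and two red finger pieces, 85 x 75 mm base, 45 mm high, to the robot's right of the tray; origin at the middle of its underside

How it is judged:
On the way, in this order (a step that is already met when the one before it is completed fails the run):
1. one red core has gone through the gate and dropped into the catch drawer, by itself (((z of red1 in the frame of tray below 0.055 m and x of red1 in the frame of tray between -0.06 and 0.06 m and y of red1 in the frame of tray between -0.142 and -0.046 m and height (world z) of red1 above 0 m) or (z of red2 in the frame of tray below 0.055 m and x of red2 in the frame of tray between -0.06 and 0.06 m and y of red2 in the frame of tray between -0.142 and -0.046 m and height (world z) of red2 above 0 m) or (z of red3 in the frame of tray below 0.055 m and x of red3 in the frame of tray between -0.06 and 0.06 m and y of red3 in the frame of tray between -0.142 and -0.046 m and height (world z) of red3 above 0 m))), for 0.2 s.
2. a second red core has dropped into the catch drawer ((((z of red1 in the frame of tray below 0.055 m and x of red1 in the frame of tray between -0.06 and 0.06 m and y of red1 in the frame of tray between -0.142 and -0.046 m and height (world z) of red1 above 0 m) and (z of red2 in the frame of tray below 0.055 m and x of red2 in the frame of tray between -0.06 and 0.06 m and y of red2 in the frame of tray between -0.142 and -0.046 m and height (world z) of red2 above 0 m)) or ((z of red1 in the frame of tray below 0.055 m and x of red1 in the frame of tray between -0.06 and 0.06 m and y of red1 in the frame of tray between -0.142 and -0.046 m and height (world z) of red1 above 0 m) and (z of red3 in the frame of tray below 0.055 m and x of red3 in the frame of tray between -0.06 and 0.06 m and y of red3 in the frame of tray between -0.142 and -0.046 m and height (world z) of red3 above 0 m)) or ((z of red2 in the frame of tray below 0.055 m and x of red2 in the frame of tray between -0.06 and 0.06 m and y of red2 in the frame of tray between -0.142 and -0.046 m and height (world z) of red2 above 0 m) and (z of red3 in the frame of tray below 0.055 m and x of red3 in the frame of tray between -0.06 and 0.06 m and y of red3 in the frame of tray between -0.142 and -0.046 m and height (world z) of red3 above 0 m)))), for 0.2 s.
3. the third red core has dropped into the catch drawer (z of each of red1, red2, red3 in the frame of tray below 0.055 m and x of red1 in the frame of tray between -0.06 and 0.06 m and y of red1 in the frame of tray between -0.142 and -0.046 m and height (world z) of each of red1, red2, red3 above 0 m and x of red2 in the frame of tray between -0.06 and 0.06 m and y of red2 in the frame of tray between -0.142 and -0.046 m and x of red3 in the frame of tray between -0.06 and 0.06 m and y of red3 in the frame of tray between -0.142 and -0.046 m), for 0.2 s.
At the end, for the whole second after the job is handed in: all three red cores are in the closed catch drawer under the slot (at least 20 mm below the deck's top), and both yellow cores lie at rest on the deck on the open side of the gate (all of step 3 and z of yellow1 in the frame of tray between 0.07 and 0.084 m and y of each of yellow1, yellow2 in the frame of tray above -0.074 m and linear speed of each of yellow1, yellow2 below 0.02 m/s and z of yellow2 in the frame of tray between 0.07 and 0.084 m); the robot touches nothing.
It fails at once if a core is lifted or tipped up on edge: its origin rises more than 9 mm above the deck (z of any of red1, red2, red3, yellow1, yellow2 in the frame of tray above 0.084 m).
It fails at once if a yellow core goes through the gate or leaves the deck (z of any of yellow1, yellow2 in the frame of tray below 0.062 m or y of any of yellow1, yellow2 in the frame of tray below -0.08 m).
It fails at once if another thing on the desk is moved by more than 20 mm (distance of any of spool, screwdriver, mug, microphone, mouse, morse_paddle from where it was at the start of the episode above 0.02 m).
It also fails if it takes over 58 s, if anything falls off the work surface, if the arm or the gripper's body presses on something with over 40 N, if the wrist force passes 120 N, or if a joint passes its speed limit or range.

### The arm

A 6-joint arm with a two-finger parallel gripper is mounted at the origin on the work surface. World frame = base frame: x ahead of the robot, y to its left, z up, the work surface at z = 0. Lengths are in m, angles in rad, forces in N, time in s.
With the tool pointing down it reaches from about 0.25 to 0.725 m from the base axis. Payload 4 kg.
Tool frame: the origin (TCP) lies midway between the tips of the shut fingers; the grasp point (between the pads) lies 19 mm behind it; z points along the fingers, y is the line along which they close (so a half turn about z gives the same grasp; the last joint's range is limited). The gripper opens to 85 mm and grips with 20 to 120 N. Pads are 22 mm wide; open, the fingers measure 114 mm over their backs; the gripper's body (76 mm by 85 mm) begins 54 mm behind the grasp point. The pads swing forward as they close: fully open they stand 13 mm farther back than shut.
Start: joints at [-1.305, 0.241, 0.005, 1.335, 0, 1.571], TCP at [0.131, -0.482, 0.231] pointing down, gripper open.
Joint ranges: [-2.72, 2.72], [-1.05, 1.87], [-1.09, 1.28], [-1.99, 2.15], [-1.42, 1.44], [-3.14, 3.14]. Speed limits (rad/s): [2.79, 2.79, 3.14, 3.14, 3.14, 3.14].

### API

Orientations are given as a unit quaternion [x, y, z, w].
In Python, from workcell import bot gives the robot as it stands. The module is installed in compiled form; this text tells all that it offers.
- The arm moves only by the tool jog_arm, never from a script. Its argument "deltas" is a list of rows, each an object with "fingers": the opening, from 0 (shut) to 1 (fully open); "delta_pos": the shift along the tool's x, y, z normalised to -1 to 1, where 1 is 300 mm, a list of three; "yaw": the turn about the tool's z normalised to -1 to 1, where 1 is pi/4 rad. A call has 1 to 12 rows; each row is the pose to reach, as a shift and turn from the pose commanded when the call began, along the tool's axes at that moment; what a row does not reach only later rows make up. A row lasts 1/10 s, in which the tool goes at most 50 mm and 8.59 degrees, less where a joint would pass 70% of its speed; a pose out of reach is approached as far as the arm can. A call with a number of a shift or a turn outside -1 to 1 is refused whole. A call with a gripper value outside its range is refused whole. The fingers move at their own pace and stop on an object; the grip force is fixed at half the most. Time passes only in rows, so rows that repeat a pose let the fingers close. It gives the time, the measured TCP pose, the force, the opening and the grip force at its end, in the units of the state.
- bot.get_obs(): the state, without advancing time (a new reading comes with each control period).
- bot.camera(name): name is "scene" or "side" or "wrist"; returns a dict with "image" (384x512x3 uint8, red, green, blue), "range_z" (384x512 float32, m along the optical axis (not along the pixel's ray), 0 where there is no reading), "fx", "fy", "cx", "cy" (pixels), "distortion" ([k1, k2, p1, p2, k3] as OpenCV has them; the pictures are not rectified), "rvec" (rotation vector, rad) and "tvec" (3), from world to camera coordinates, as OpenCV has them. Camera axes: x right, y down, z forward; pixel columns grow to the right and rows downward; lengths in m; the calibration is good to about 2 mm. A picture is of the moment at which its call begins.
- bot.job_done(): hands the job in; it is judged then, once.
The state is a dict: "clock": time; "joint_pos": joint angles; "joint_vel": joint speeds; "tau": joint torques, N m; "eef_pos": TCP position; "tool_rot": TCP orientation; "ft_force": force on the tool from outside, world axes, zero at the start; "ft_torque": the same for the moment, N m; "grip_width": finger opening in m; "grasp_force": force on a finger pad.
Only numpy, scipy, OpenCV 4.12 (cv2) and the standard library are available. Lean on these libraries where they do the work, as an engineer would, in place of code of your own. Each camera call takes 0.05 s, during which the arm holds its last target. There are 200 camera calls.

## Working session

There is one attempt and no reset: what is moved stays moved. The work goes in short steps, Python scripts to look and compute and a tool call to move; the robot and the scene stay as the last step left them, time stands still between calls to the robot, and variables do not carry over. Pictures are saved under pics/ and viewed, at most 10 in all, crops included, and the job is handed in when it is done.

Besides the shell and the picture viewer there is one more tool, called after "Emit:" by a JSON object that holds its "name" and its "arguments", one argument or row to a line. jog_arm: Moves the arm, as the interface text tells. Scaled input: -1 to 1 covers 300 mm each way for a shift and pi/4 rad each way for a turn. Its arguments: {"type":"object","properties":{"deltas":{"type":"array","items":{"type":"object","properties":{"fingers":{"type":"number"},"delta_pos":{"type":"array","items":{"type":"number"}},"yaw":{"type":"number"}}}}},"required":["deltas"]}

```bash
mkdir -p pics
cat > h.py <<'E'
import numpy as np, cv2
from workcell import bot
def cam(n):
    c=bot.camera(n); c['K']=np.array([[c['fx'],0,c['cx']],[0,c['fy'],c['cy']],[0,0,1]],float)
    c['D']=np.array(c['distortion'],float); c['R']=cv2.Rodrigues(np.array(c['rvec'],float))[0]; c['t']=np.array(c['tvec'],float).ravel(); return c
def onplane(c,uv,z):
    p=cv2.undistortPoints(np.array(uv,float).reshape(-1,1,2),c['K'],c['D']).reshape(-1,2)
    d=np.c_[p,np.ones(len(p))]@c['R']; o=-c['R'].T@c['t']
    return o+d*((z-o[2])/d[:,2])[:,None]
def save(c,f): cv2.imwrite('pics/'+f,c['image'][:,:,::-1])
E
python3 - <<'E'
from h import *
o=bot.get_obs(); print({k:np.round(o[k],3) for k in('clock','eef_pos','tool_rot','grip_width','ft_force')})
a=[cam(n) for n in('scene','side')]
for c,n in zip(a,('scene','side')):
    save(c,n+'0.png'); print(n,-c['R'].T@c['t'])
E
```

```text
{'clock': np.float64(0.0), 'eef_pos': array([ 0.131, -0.482,  0.23 ]), 'tool_rot': array([ 0.991,  0.133, -0.   , -0.001]), 'grip_width': np.float64(0.086), 'ft_force': array([ 0.631,  0.271, -0.116])}
scene [ 1.02389055 -0.7132302   0.82898717]
side [0.25021673 0.87938608 0.59513008]
```

View pics/scene0.png

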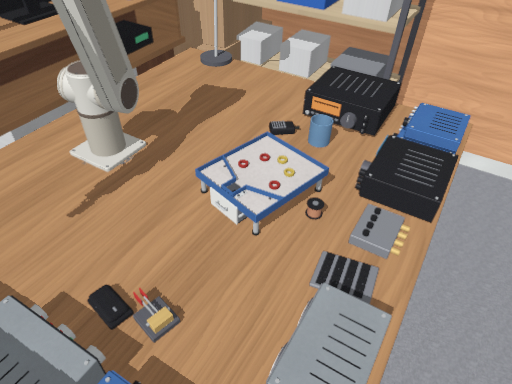

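View pics/side0.png

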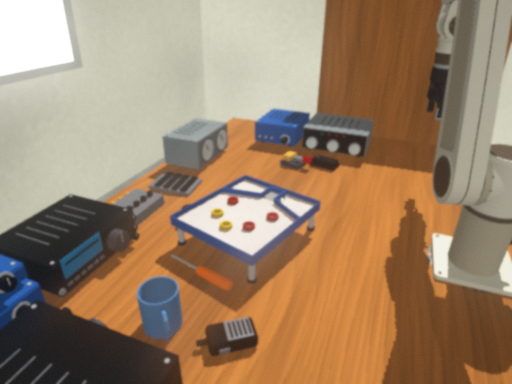

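The scene view shows the tray at centre, with the gate at about (235,187). Red cores are at (243,163), (265,157) and (274,185), and yellow cores at (283,159) and (289,172). The side view agrees with this layout.

```bash
cat >> h.py <<'E'
def blobs(c,col,box):
    h=cv2.cvtColor(c['image'],cv2.COLOR_RGB2HSV).astype(int); H,S,V=h[...,0],h[...,1],h[...,2]
    m={'red':((H<6)|(H>170))&(S>140)&(V>70),'yel':(H>20)&(H<35)&(S>120)&(V>90),'blue':(H>100)&(H<122)&(S>130)&(V>60)}[col]
    M=np.zeros_like(m);x0,y0,x1,y1=box;M[y0:y1,x0:x1]=m[y0:y1,x0:x1]
    return M.astype(np.uint8)
BOX={'scene':(190,130,332,225),'side':(165,172,325,275)}
def cores(c,n,col,amin=15,box=None):
    M=blobs(c,col,box or BOX[n]); M=cv2.dilate(M,np.ones((3,3),np.uint8))
    k,L,s,ce=cv2.connectedComponentsWithStats(M); out=[]
    for i in range(1,k):
        if s[i,4]<amin: continue
        # centre of outer ellipse = bbox middle
        hull=np.argwhere(L==i)[:,::-1].astype(np.int32)
        m=cv2.moments(cv2.convexHull(hull)); uv=(m['m10']/m['m00'],m['m01']/m['m00'])
        out.append((np.round(uv,1),s[i,4],onplane(c,uv,.0825)[0]))
    return out
E
python3 - <<'E'
from h import *
from scipy.optimize import least_squares
import pickle
pts={}
for n in('scene','side'):
    c=cam(n)
    M=blobs(c,'blue',BOX[n]); k,L,s,ce=cv2.connectedComponentsWithStats(M); i=1+np.argmax(s[1:,4])
    hull=cv2.convexHull(np.argwhere(L==i)[:,::-1].astype(np.int32)).reshape(-1,2)
    q=cv2.approxPolyN(hull.reshape(-1,1,2),4).reshape(-1,2) if hasattr(cv2,'approxPolyN') else None
    P=onplane(c,q,.091); print(n,q.tolist(),P.round(3).tolist(),[round(float(np.linalg.norm(P[j]-P[j-1])),3) for j in range(4)])
    for col in('red','yel'):
        for b in cores(c,n,col): print(n,col,b[0],b[1],b[2].round(4))
    # white deck points
    cv2.imwrite(f'pics/{n}_crop.png',cv2.resize(c['image'][BOX[n][1]:BOX[n][3],BOX[n][0]:BOX[n][2],::-1],None,fx=5 if n=='scene' else 4.5,fy=5 if n=='scene' else 4.5,interpolation=cv2.INTER_CUBIC))
E
```

```text
scene [[255, 222], [191, 171], [268, 131], [332, 170]] [[0.677, -0.104, 0.091], [0.404, -0.026, 0.091], [0.492, 0.289, 0.091], [0.763, 0.208, 0.091]] [0.324, 0.284, 0.327, 0.282]
scene red [264.1 157. ] 87 [0.55   0.1637 0.0825]
scene red [243.1 163.5] 95 [0.511  0.0992 0.0825]
scene red [274.3 184.5] 107 [0.6426 0.0634 0.0825]
scene yel [282.2 159.5] 96 [0.6051 0.1833 0.0825]
scene yel [288.9 172.3] 95 [0.6528 0.1371 0.0825]Traceback (most recent call last):
  File "<stdin>", line 7, in <module>
    return _wrapfunc(a, 'argmax', axis=axis, out=out, **kwds)
    return bound(*args, **kwds)
ValueError: attempt to get argmax of an empty sequence
```

View pics/scene_crop.png

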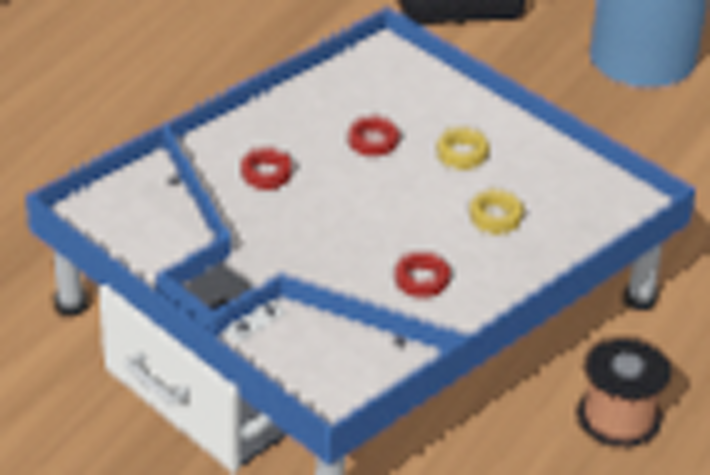

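The crop shows the tray clearly. Its rim corners (crop pixels) are left (28,200), top (388,10), right (693,188) and bottom (331,430). The dark slot is around (215,287), so the gate end is the lower-left edge.

Run:
```python
from h import *
from scipy.optimize import least_squares
c=cam('scene')
L=[((28,200),(-135,-140)),((388,10),(-135,170)),((693,188),(135,170)),((331,430),(135,-140))]
uv=np.array([l[0] for l in L])/5-.4+[190,130]; T=np.array([l[1] for l in L])/1000
P=onplane(c,uv,.091)[:,:2]
f=lambda p:(np.c_[np.cos(p[2])*T[:,0]-np.sin(p[2])*T[:,1]+p[0],np.sin(p[2])*T[:,0]+np.cos(p[2])*T[:,1]+p[1]]-P).ravel()
r=least_squares(f,[.55,.1,-.27]);p=r.x;print(p,np.degrees(p[2]),(r.fun*1e3).round(1))
np.save('tray.npy',p)
R=np.array([[np.cos(p[2]),-np.sin(p[2])],[np.sin(p[2]),np.cos(p[2])]])
for n in('scene','side'):
  c=c if n=='scene' else cam('side')
  for col in('red','yel'):
    for b in cores(c,n,col): print(n,col,b[0],b[1],b[2].round(4),((b[2][:2]-p[:2])@R*1e3).round(1))
  big=cv2.resize(c['image'],None,fx=5,fy=5,interpolation=cv2.INTER_CUBIC)[:,:,::-1].copy()
  def dr(pts,z,col,cl=True):
    w=np.c_[np.array(pts)/1e3@R.T+p[:2],np.full(len(pts),z)]
    q=cv2.projectPoints(w,np.array(c['rvec']),c['t'],c['K'],c['D'])[0].reshape(-1,2)
    cv2.polylines(big,[((q+.4)*5).astype(np.int32)],cl,col,1)
  dr([(-135,-140),(-135,170),(135,170),(135,-140)],.091,(0,255,0))
  dr([(-132,167),(132,167),(132,-30),(24,-72),(22,-76),(-22,-76),(-24,-72),(-132,-30)],.075,(0,0,0))
  dr([(-22,-76),(-22,-124),(22,-124),(22,-76)],.075,(0,255,255))
  x0,y0,x1,y1=BOX[n]; cr=big[y0*5:y1*5,x0*5:x1*5]
  cv2.imwrite(f'pics/ov_{n}.png',cr[:600,:800])
for t in [(0,-74),(0,-100)]: print(R@np.array(t)/1e3+p[:2])
```

```text
[ 0.57515067  0.08613782 -0.26673536] -15.282810393674634 [-2.5  0.2 -2.2  1.   2.7  0.3  2.1 -1.5]
scene red [264.1 157. ] 87 [0.55   0.1637 0.0825] [-44.7  68.2]
scene red [243.1 163.5] 95 [0.511  0.0992 0.0825] [-65.3  -4.3]
scene red [274.3 184.5] 106 [0.6427 0.0635 0.0825] [71.1 -4.1]
scene yel [282.2 159.5] 96 [0.6051 0.1833 0.0825] [  3.3 101.7]
scene yel [288.7 172.3] 97 [0.6521 0.1368 0.0825] [60.9 69.2]
side red [232.4 199.9] 80 [0.6376 0.0704 0.0825] [64.4  1.2]
side red [272.1 215.9] 63 [0.5066 0.1066 0.0825] [-71.5   1.6]
side red [248.4 225.5] 83 [0.5464 0.1716 0.0825] [-50.2  74.9]
side yel [217.  212.4] 114 [0.6471 0.1467 0.0825] [53.5 77.3]
side yel [225.5 224.9] 132 [0.6004 0.1917 0.0825] [ -3.4 108.5]
[0.55564548 0.01475471]
[ 0.5487923  -0.01032584]
```

View pics/ov_scene.png

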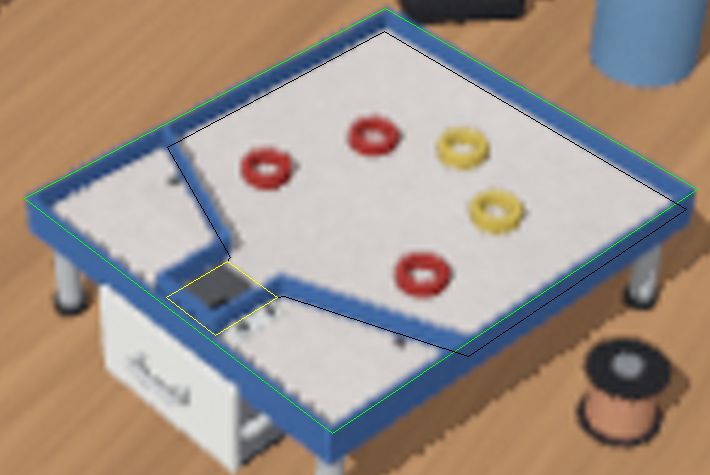

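View pics/ov_side.png

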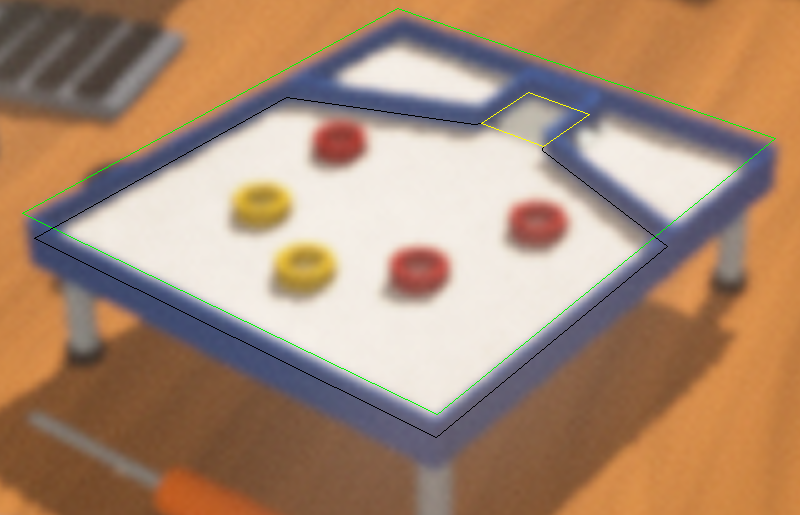

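The scene overlay fits the tray to about 2–3 mm. The side view sits a few pixels high, which fits the calibration tolerance. I'll move above the tray, lined up with it, and refine the fit with the wrist camera.

Emit:
{"name": "jog_arm", "arguments": {
  "deltas": [
    {"delta_pos":[1,-0.78,-0.2],"yaw":-0.66,"fingers":0.55},
    {"delta_pos":[1,-0.78,-0.2],"yaw":-0.66,"fingers":0.55},
    {"delta_pos":[1,-0.78,-0.2],"yaw":-0.66,"fingers":0.55},
    {"delta_pos":[1,-0.78,-0.2],"yaw":-0.66,"fingers":0.55},
    {"delta_pos":[1,-0.78,-0.2],"yaw":-0.66,"fingers":0.55},
    {"delta_pos":[1,-0.78,-0.2],"yaw":-0.66,"fingers":0.55},
    {"delta_pos":[1,-0.78,-0.2],"yaw":-0.66,"fingers":0.55},
    {"delta_pos":[1,-0.78,-0.2],"yaw":-0.66,"fingers":0.55},
    {"delta_pos":[1,-0.78,-0.2],"yaw":-0.66,"fingers":0.55}
  ]
}}

```text
clock: 1.2
eef_pos: [0.3617, -0.1751, 0.2921]
tool_rot: [0.923, 0.385, 0.001, 0.0]
ft_force: [-0.8, -0.6, -0.8]
grip_width: 0.0469
grasp_force: 0.0
```

```bash
cat >> h.py <<'E'
from scipy.spatial.transform import Rotation as Ro
def TR():
    p=np.load('tray.npy'); c,s=np.cos(p[2]),np.sin(p[2]); return p[:2],np.array([[c,-s],[s,c]]),p[2]
def state():
    o=bot.get_obs(); p,R,a=TR(); e=np.array(o['eef_pos']); M=Ro.from_quat(o['tool_rot']).as_matrix()
    yaw=np.degrees(np.arctan2(M[1,0],M[0,0])-a)
    print('t',round(float(o['clock']),2),'tray xy',((e[:2]-p)@R*1e3).round(1),'z',round(e[2]*1e3,1),'yaw_tray',round(yaw,2),'w',round(float(o['grip_width'])*1e3,1),'F',np.round(o['ft_force'],1),'j',np.round(o['joint_pos'],2))
    return e,M,yaw
def go(*targets,yaw=90):
    e,M,y=state(); p,R,a=TR()
    for tx,ty,z in targets:
        w=np.r_[R@np.array([tx,ty])/1e3+p,z/1e3]
        print((tx,ty,z),'->',(M.T@(w-e)/.3).round(4).tolist(),'yaw',round(-(yaw-y)/45,4))
E
python3 -c "
from h import *
go((0,40,300))"
```

```text
t 1.2 tray xy [-137.1 -308.2] z 292.1 yaw_tray 60.62 w 46.9 F [-0.8 -0.6 -0.8] j [-0.45  0.02 -0.09  1.45  0.    1.9 ]
(0, 40, 300) -> [1.2357, -0.1713, -0.0243] yaw -0.653
```

Emit:
{"name": "jog_arm", "arguments": {
  "deltas": [
    {"delta_pos":[1,-0.14,-0.02],"yaw":-0.653,"fingers":0.55},
    {"delta_pos":[1,-0.14,-0.02],"yaw":-0.653,"fingers":0.55},
    {"delta_pos":[1,-0.14,-0.02],"yaw":-0.653,"fingers":0.55},
    {"delta_pos":[1,-0.14,-0.02],"yaw":-0.653,"fingers":0.55},
    {"delta_pos":[1,-0.14,-0.02],"yaw":-0.653,"fingers":0.55},
    {"delta_pos":[1,-0.14,-0.02],"yaw":-0.653,"fingers":0.55},
    {"delta_pos":[1,-0.14,-0.02],"yaw":-0.653,"fingers":0.55},
    {"delta_pos":[1,-0.14,-0.02],"yaw":-0.653,"fingers":0.55}
  ]
}}

```text
clock: 2.0
eef_pos: [0.5422, 0.0639, 0.2961]
tool_rot: [0.797, 0.605, -0.001, -0.0]
ft_force: [0.5, -0.3, 0.2]
grip_width: 0.0472
grasp_force: 0.0
```

```bash
python3 -c "
from h import *
state(); c=cam('wrist'); big=c['image'][:,:,::-1].copy(); p,R,a=TR()
def dr(pts,z,col):
    w=np.c_[np.array(pts)/1e3@R.T+p,np.full(len(pts),z)]
    q=cv2.projectPoints(w,np.array(c['rvec']),c['t'],c['K'],c['D'])[0].reshape(-1,2)
    cv2.polylines(big,[q.round().astype(np.int32)],True,col,1)
dr([(-135,-140),(-135,170),(135,170),(135,-140)],.091,(0,255,0))
dr([(-132,167),(132,167),(132,-30),(24,-72),(22,-76),(-22,-76),(-24,-72),(-132,-30)],.075,(0,0,0))
dr([(-22,-76),(-22,-124),(22,-124),(22,-76)],.075,(0,255,255))
cv2.imwrite('pics/w1.png',cv2.resize(big,(768,576)))
for col in('red','yel'):
  for b in cores(c,'w',col,60,(0,0,512,384)): print(col,b[0],b[1],((b[2][:2]-p)@R*1e3).round(1))
"
```

```text
t 2.0 tray xy [-26.  -30.1] z 296.1 yaw_tray 89.69 w 47.2 F [ 0.5 -0.3  0.2] j [ 0.12  0.32  0.28  1.53 -0.    1.96]
red [235.1  61.3] 687 [-46.3  70.1]
red [216.8 134. ] 587 [-67.8  -3.7]
red [343.2 134.1] 581 [68.9 -4.3]
yel [282.2  26. ] 790 [  0.9 102.9]
yel [338.7  59.6] 729 [58.8 71.5]
```

View pics/w1.png

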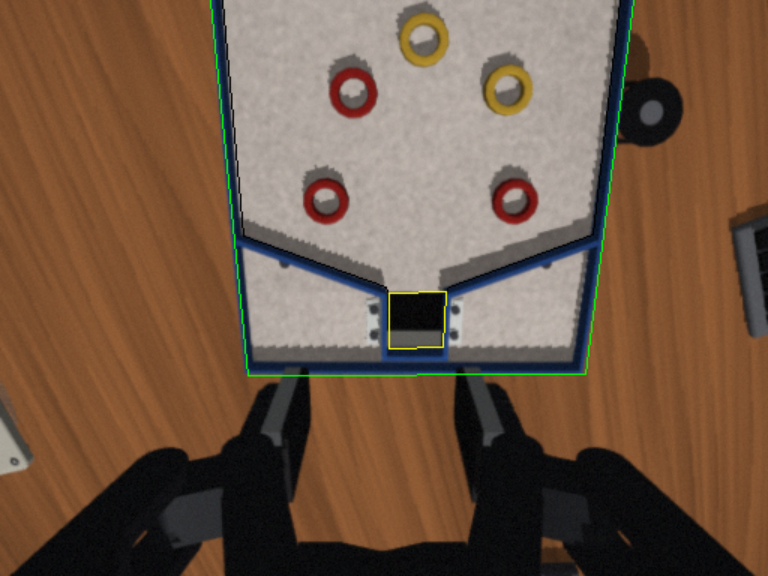

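The wrist overlay matches the tray to about 1 mm. It puts the red cores at tray (-67,-4), (69,-4) and (-46,70), and the yellows at (1,103) and (59,71). Starting with the left red core: straddle it and slide it to x=0.

```bash
python3 -c "
from h import *
go((-67,-4,120),(-67,-4,84))"
```

```text
t 2.05 tray xy [-26.2 -31.2] z 296.6 yaw_tray 89.59 w 47.1 F [ 0.2  0.4 -0.2] j [ 0.12  0.32  0.28  1.53 -0.    1.96]
(-67, -4, 120) -> [0.0904, -0.1357, 0.5887] yaw -0.0091
(-67, -4, 84) -> [0.0906, -0.1355, 0.7087] yaw -0.0091
```

Emit:
{"name": "jog_arm", "arguments": {
  "deltas": [
    {"delta_pos":[0.09,-0.136,0.4],"yaw":-0.009,"fingers":0.55},
    {"delta_pos":[0.09,-0.136,0.4],"yaw":-0.009,"fingers":0.55},
    {"delta_pos":[0.09,-0.136,0.4],"yaw":-0.009,"fingers":0.55},
    {"delta_pos":[0.09,-0.136,0.6],"yaw":-0.009,"fingers":0.55},
    {"delta_pos":[0.09,-0.136,0.6],"yaw":-0.009,"fingers":0.55},
    {"delta_pos":[0.09,-0.136,0.6],"yaw":-0.009,"fingers":0.55},
    {"delta_pos":[0.09,-0.136,0.64],"yaw":-0.009,"fingers":0.55},
    {"delta_pos":[0.09,-0.136,0.68],"yaw":-0.009,"fingers":0.55},
    {"delta_pos":[0.09,-0.136,0.71],"yaw":-0.009,"fingers":0.55},
    {"delta_pos":[0.09,-0.136,0.71],"yaw":-0.009,"fingers":0.55}
  ]
}}

```text
clock: 3.05
eef_pos: [0.5094, 0.1005, 0.0833]
tool_rot: [0.795, 0.607, -0.001, -0.0]
ft_force: [-0.3, 0.2, 0.3]
grip_width: 0.0466
grasp_force: 0.0
```

```bash
python3 -c "
from h import *
state(); c=cam('wrist'); cv2.imwrite('pics/w2.png',c['image'][:,:,::-1])"
```

```text
t 3.05 tray xy [-67.2  -3.4] z 83.3 yaw_tray 89.99 w 46.6 F [-0.3  0.2  0.3] j [ 0.19  0.39 -0.19  0.99 -0.    2.03]
```

View pics/w2.png

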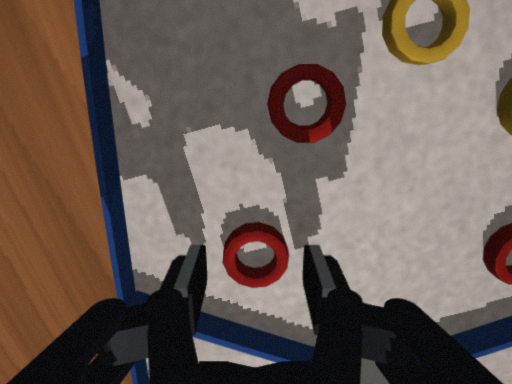

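The core at (256,255) sits centred between the fingertips at (195,250) and (312,250). I'll lower slowly while watching the force, narrow the gap to a loose cage, and slide it to x=0.

Emit:
{"name": "jog_arm", "arguments": {
  "deltas": [
    {"delta_pos":[0,0,0.01],"yaw":0,"fingers":0.46},
    {"delta_pos":[0,0,0.016],"yaw":0,"fingers":0.46},
    {"delta_pos":[0,0,0.02],"yaw":0,"fingers":0.46},
    {"delta_pos":[0,0,0.02],"yaw":0,"fingers":0.46}
  ]
}}

```text
clock: 3.5
eef_pos: [0.5101, 0.1008, 0.0783]
tool_rot: [0.795, 0.607, -0.0, -0.0]
ft_force: [0.5, 0.4, -0.3]
grip_width: 0.0388
grasp_force: 0.0
```

Emit:
{"name": "jog_arm", "arguments": {
  "deltas": [
    {"delta_pos":[0,0.02,0],"fingers":0.46},
    {"delta_pos":[0,0.044,0],"fingers":0.46},
    {"delta_pos":[0,0.068,0],"fingers":0.46},
    {"delta_pos":[0,0.092,0],"fingers":0.46},
    {"delta_pos":[0,0.116,0],"fingers":0.46},
    {"delta_pos":[0,0.14,0],"fingers":0.46},
    {"delta_pos":[0,0.164,0],"fingers":0.46},
    {"delta_pos":[0,0.188,0],"fingers":0.46},
    {"delta_pos":[0,0.212,0],"fingers":0.46},
    {"delta_pos":[0,0.226,0],"fingers":0.46},
    {"delta_pos":[0,0.235,0],"fingers":0.46},
    {"delta_pos":[0,0.235,0],"fingers":0.46}
  ]
}}

```text
invalid input at $.deltas[0]: expected keys fingers, delta_pos, yaw
```

```bash
python3 -c "
from h import *
state(); c=cam('wrist'); p,R,a=TR(); cv2.imwrite('pics/w3.png',c['image'][:,:,::-1])
for b in cores(c,'w','red',60,(0,0,512,384)): print(b[0],b[1],((b[2][:2]-p)@R*1e3).round(1))
go((0,36,105),(0,36,77))"
```

```text
t 3.5 tray xy [-66.7  -3. ] z 78.3 yaw_tray 90.01 w 38.8 F [ 0.5  0.4 -0.3] j [ 0.2   0.4  -0.2   0.98  0.    2.03]
[313.2 135.3] 541 [-42.9  57.9]
[254.1 264.7] 2138 [-67.7  -4.2]
[505.2 270. ] 442 [58.6 -8.8]
t 3.55 tray xy [-66.6  -3. ] z 78.3 yaw_tray 90.01 w 39.3 F [-0.3 -0.7 -0.7] j [ 0.2   0.4  -0.2   0.98  0.    2.03]
(0, 36, 105) -> [0.1299, 0.2221, -0.0889] yaw 0.0002
(0, 36, 77) -> [0.1299, 0.2221, 0.0045] yaw 0.0002
```

View pics/w3.png

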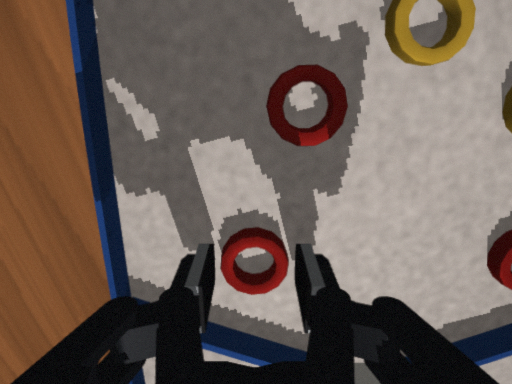

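The call was refused because every row needs a yaw value. The view shows the core loosely caged at (255,261), so I'll slide it now.

Emit:
{"name": "jog_arm", "arguments": {
  "deltas": [
    {"delta_pos":[0,0.02,0],"yaw":0,"fingers":0.46},
    {"delta_pos":[0,0.044,0],"yaw":0,"fingers":0.46},
    {"delta_pos":[0,0.068,0],"yaw":0,"fingers":0.46},
    {"delta_pos":[0,0.092,0],"yaw":0,"fingers":0.46},
    {"delta_pos":[0,0.116,0],"yaw":0,"fingers":0.46},
    {"delta_pos":[0,0.14,0],"yaw":0,"fingers":0.46},
    {"delta_pos":[0,0.164,0],"yaw":0,"fingers":0.46},
    {"delta_pos":[0,0.188,0],"yaw":0,"fingers":0.46},
    {"delta_pos":[0,0.212,0],"yaw":0,"fingers":0.46},
    {"delta_pos":[0,0.226,0],"yaw":0,"fingers":0.46},
    {"delta_pos":[0,0.235,0],"yaw":0,"fingers":0.46},
    {"delta_pos":[0,0.235,0],"yaw":0,"fingers":0.46}
  ]
}}

```text
clock: 4.75
eef_pos: [0.5784, 0.0821, 0.0782]
tool_rot: [0.795, 0.607, 0.0, 0.0]
ft_force: [0.6, 0.3, -0.7]
grip_width: 0.039
grasp_force: 0.0
```

```bash
python3 -c "
from h import *
state(); c=cam('wrist'); p,R,a=TR(); cv2.imwrite('pics/w4.png',c['image'][:,:,::-1])
for b in cores(c,'w','red',60,(0,0,512,384)): print(b[0],b[1],((b[2][:2]-p)@R*1e3).round(1))
go((0,38,105),(0,38,77))"
```

```text
t 4.75 tray xy [ 4.2 -3.1] z 78.2 yaw_tray 89.99 w 39.0 F [ 0.6  0.3 -0.7] j [ 0.14  0.51 -0.01  1.05 -0.    1.98]
[104.2 106.8] 74 [-58.5  69.9]
[131.8 135.4] 517 [-48.3  58. ]
[391.2 264.9] 2067 [69.8 -4.8]
[247.1 271.7] 2088 [-0.2 -8.1]
t 4.8 tray xy [ 3.9 -3. ] z 78.3 yaw_tray 90.0 w 39.3 F [ 1.  -0.2  0.7] j [ 0.14  0.51 -0.01  1.05  0.    1.98]
(0, 38, 105) -> [0.1367, -0.0131, -0.0891] yaw 0.0
(0, 38, 77) -> [0.1367, -0.013, 0.0042] yaw 0.0
```

The core now sits at tray (0,-8). Next I lift, go behind it, narrow the fingers to make a two-point pusher, and lower.

Emit:
{"name": "jog_arm", "arguments": {
  "deltas": [
    {"delta_pos":[0,-0.01,-0.09],"yaw":0,"fingers":0.46},
    {"delta_pos":[0,-0.01,-0.09],"yaw":0,"fingers":0.46},
    {"delta_pos":[0.115,-0.013,-0.09],"yaw":0,"fingers":0.19},
    {"delta_pos":[0.115,-0.013,-0.09],"yaw":0,"fingers":0.19},
    {"delta_pos":[0.115,-0.013,-0.09],"yaw":0,"fingers":0.19},
    {"delta_pos":[0.115,-0.013,-0.04],"yaw":0,"fingers":0.19},
    {"delta_pos":[0.115,-0.013,0],"yaw":0,"fingers":0.19},
    {"delta_pos":[0.115,-0.013,0],"yaw":0,"fingers":0.19}
  ]
}}

```text
clock: 5.6
eef_pos: [0.5821, 0.1157, 0.0764]
tool_rot: [0.795, 0.607, -0.001, -0.001]
ft_force: [1.1, 0.3, -0.4]
grip_width: 0.0164
grasp_force: 0.0
```

```bash
python3 -c "
from h import *
go((0,-54,78))"
```

```text
t 5.6 tray xy [-1.  30.3] z 76.4 yaw_tray 89.96 w 16.4 F [ 1.1  0.3 -0.4] j [ 0.2   0.53  0.02  1.06 -0.    2.03]
(0, -54, 78) -> [-0.2812, 0.0037, -0.0049] yaw -0.0008
```

Emit:
{"name": "jog_arm", "arguments": {
  "deltas": [
    {"delta_pos":[-0.02,0.003,-0.003],"yaw":0,"fingers":0.19},
    {"delta_pos":[-0.04,0.003,-0.003],"yaw":0,"fingers":0.19},
    {"delta_pos":[-0.06,0.003,-0.003],"yaw":0,"fingers":0.19},
    {"delta_pos":[-0.082,0.003,-0.003],"yaw":0,"fingers":0.19},
    {"delta_pos":[-0.104,0.003,-0.003],"yaw":0,"fingers":0.19},
    {"delta_pos":[-0.126,0.003,-0.003],"yaw":0,"fingers":0.19},
    {"delta_pos":[-0.148,0.003,-0.003],"yaw":0,"fingers":0.19},
    {"delta_pos":[-0.17,0.003,-0.003],"yaw":0,"fingers":0.19},
    {"delta_pos":[-0.192,0.003,-0.003],"yaw":0,"fingers":0.19},
    {"delta_pos":[-0.214,0.003,-0.003],"yaw":0,"fingers":0.19},
    {"delta_pos":[-0.234,0.003,-0.003],"yaw":0,"fingers":0.19},
    {"delta_pos":[-0.25,0.003,-0.003],"yaw":0,"fingers":0.19}
  ]
}}

```text
clock: 6.8
eef_pos: [0.5644, 0.0434, 0.0793]
tool_rot: [0.795, 0.607, 0.0, 0.0]
ft_force: [-0.4, 0.2, 0.2]
grip_width: 0.0163
grasp_force: 0.3
```

```bash
python3 -c "
from h import *
state(); c=cam('scene'); p,R,a=TR(); x0,y0,x1,y1=BOX['scene']
cv2.imwrite('pics/s5.png',cv2.resize(c['image'][y0:y1,x0:x1,::-1],None,fx=5,fy=5,interpolation=cv2.INTER_CUBIC))
for b in cores(c,'scene','red'): print(b[0],b[1],((b[2][:2]-p)@R*1e3).round(1))
"
```

```text
t 6.8 tray xy [  0.9 -44.1] z 79.3 yaw_tray 89.99 w 16.3 F [-0.4  0.2  0.2] j [ 0.08  0.48 -0.06  1.03  0.    1.91]
[264.7 156.8] 77 [-44.2  70.1]
[241.8 182.5] 96 [ -0.4 -68.8]
[274.3 184.5] 106 [71.1 -4.1]
```

View pics/s5.png

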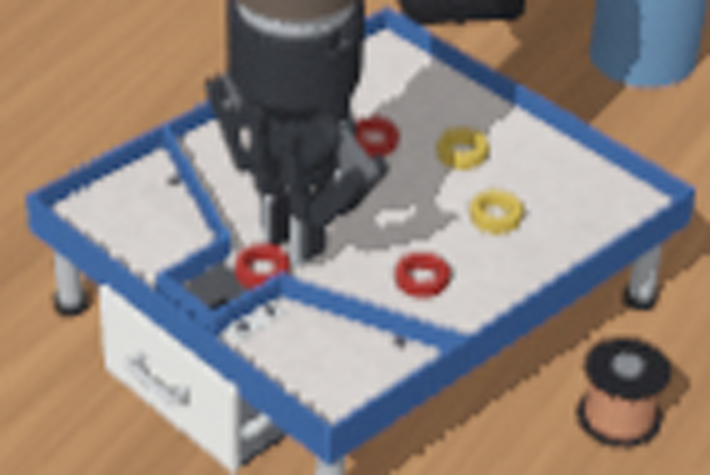

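The core at crop (263,265) is centred in the gate mouth at tray (0,-69). I'll push 13 mm more, then back off.

Emit:
{"name": "jog_arm", "arguments": {
  "deltas": [
    {"delta_pos":[-0.015,-0.003,0],"yaw":0,"fingers":0.19},
    {"delta_pos":[-0.03,-0.003,0],"yaw":0,"fingers":0.19},
    {"delta_pos":[-0.042,-0.003,0],"yaw":0,"fingers":0.19},
    {"delta_pos":[-0.045,-0.003,0],"yaw":0,"fingers":0.19},
    {"delta_pos":[-0.03,-0.003,0],"yaw":0,"fingers":0.19},
    {"delta_pos":[0.0,-0.003,-0.1],"yaw":0,"fingers":0.19},
    {"delta_pos":[0.0,-0.003,-0.13],"yaw":0,"fingers":0.55},
    {"delta_pos":[0.0,-0.003,-0.13],"yaw":0,"fingers":0.55}
  ]
}}

```text
clock: 7.65
eef_pos: [0.5654, 0.0446, 0.12]
tool_rot: [0.795, 0.607, 0.002, 0.001]
ft_force: [0.4, 0.2, -0.1]
grip_width: 0.0442
grasp_force: 0.0
```

```bash
python3 -c "
from h import *
c=cam('scene'); p,R,a=TR()
for col in('red','yel'):
  for b in cores(c,'scene',col): print(col,b[0],b[1],((b[2][:2]-p)@R*1e3).round(1))
go((69,-4,115),(69,-4,78))"
```

```text
red [267.2 157.8] 33 [-35.1  72.5]
red [274.3 184.5] 107 [71.1 -4.2]
yel [282.3 159.4] 99 [  3.2 102. ]
yel [288.6 172. ] 102 [59.6 70. ]
t 7.7 tray xy [  0.6 -43.2] z 118.7 yaw_tray 90.03 w 47.1 F [-0.   0.7  0.4] j [ 0.08  0.44 -0.01  1.12 -0.    1.92]
(69, -4, 115) -> [0.1306, 0.2282, 0.0128] yaw 0.0006
(69, -4, 78) -> [0.1306, 0.2279, 0.1361] yaw 0.0006
```

The first core has dropped. Next is the right red core.

Emit:
{"name": "jog_arm", "arguments": {
  "deltas": [
    {"delta_pos":[0.13,0.228,0],"yaw":0,"fingers":0.55},
    {"delta_pos":[0.13,0.228,0],"yaw":0,"fingers":0.55},
    {"delta_pos":[0.13,0.228,0],"yaw":0,"fingers":0.55},
    {"delta_pos":[0.13,0.228,0.06],"yaw":0,"fingers":0.55},
    {"delta_pos":[0.13,0.228,0.1],"yaw":0,"fingers":0.55},
    {"delta_pos":[0.13,0.228,0.134],"yaw":0,"fingers":0.55},
    {"delta_pos":[0.13,0.228,0.134],"yaw":0,"fingers":0.46},
    {"delta_pos":[0.13,0.228,0.134],"yaw":0,"fingers":0.46},
    {"delta_pos":[0.13,0.228,0.134],"yaw":0,"fingers":0.46}
  ]
}}

```text
clock: 8.6
eef_pos: [0.6404, 0.0637, 0.0788]
tool_rot: [0.795, 0.607, 0.001, 0.0]
ft_force: [0.4, -0.3, -0.1]
grip_width: 0.0392
grasp_force: 0.0
```

```bash
python3 -c "
from h import *
c=cam('wrist'); p,R,a=TR()
for b in cores(c,'w','red',60,(0,0,512,384)): print(b[0],b[1],((b[2][:2]-p)@R*1e3).round(1))
go((-3.5,-4,78))"
```

```text
[ 11.6 114.7] 1178 [-35.2  66. ]
[254.6 262.4] 2147 [68.  -4.7]
t 8.65 tray xy [68.9 -4.4] z 79.0 yaw_tray 90.0 w 39.4 F [-2.1 -0.5 -0.1] j [0.1  0.62 0.18 1.13 0.   1.94]
(-3.5, -4, 78) -> [0.0012, -0.2414, 0.003] yaw -0.0
```

Emit:
{"name": "jog_arm", "arguments": {
  "deltas": [
    {"delta_pos":[0,-0.02,0],"yaw":0,"fingers":0.46},
    {"delta_pos":[0,-0.044,0],"yaw":0,"fingers":0.46},
    {"delta_pos":[0,-0.068,0],"yaw":0,"fingers":0.46},
    {"delta_pos":[0,-0.092,0],"yaw":0,"fingers":0.46},
    {"delta_pos":[0,-0.116,0],"yaw":0,"fingers":0.46},
    {"delta_pos":[0,-0.14,0],"yaw":0,"fingers":0.46},
    {"delta_pos":[0,-0.164,0],"yaw":0,"fingers":0.46},
    {"delta_pos":[0,-0.188,0],"yaw":0,"fingers":0.46},
    {"delta_pos":[0,-0.212,0],"yaw":0,"fingers":0.46},
    {"delta_pos":[0,-0.23,0],"yaw":0,"fingers":0.46},
    {"delta_pos":[0,-0.241,0],"yaw":0,"fingers":0.46},
    {"delta_pos":[0,-0.241,0],"yaw":0,"fingers":0.46}
  ]
}}

```text
clock: 9.85
eef_pos: [0.5695, 0.0829, 0.0779]
tool_rot: [0.795, 0.607, -0.0, -0.0]
ft_force: [0.9, -0.9, -0.4]
grip_width: 0.0391
grasp_force: 0.0
```

```bash
python3 -c "
from h import *
c=cam('wrist'); p,R,a=TR()
for b in cores(c,'w','red',60,(0,0,512,384)): print(b[0],b[1],((b[2][:2]-p)@R*1e3).round(1))
go((0,32,78))"
```

```text
[134.7 127.6] 424 [-55.4  59.8]
[260.7 271.7] 1976 [-2.4 -9.4]
t 9.9 tray xy [-4.1 -4.5] z 78.0 yaw_tray 90.01 w 39.2 F [ 0.7  0.1 -0.2] j [ 0.14  0.5  -0.04  1.04  0.    1.98]
(0, 32, 78) -> [0.1217, 0.0138, -0.0001] yaw 0.0002
```

Emit:
{"name": "jog_arm", "arguments": {
  "deltas": [
    {"delta_pos":[0,0.01,-0.09],"yaw":0,"fingers":0.46},
    {"delta_pos":[0,0.01,-0.09],"yaw":0,"fingers":0.46},
    {"delta_pos":[0.116,0.013,-0.09],"yaw":0,"fingers":0.19},
    {"delta_pos":[0.116,0.013,-0.09],"yaw":0,"fingers":0.19},
    {"delta_pos":[0.116,0.013,-0.09],"yaw":0,"fingers":0.19},
    {"delta_pos":[0.116,0.013,-0.04],"yaw":0,"fingers":0.19},
    {"delta_pos":[0.116,0.013,0],"yaw":0,"fingers":0.19},
    {"delta_pos":[0.116,0.013,0],"yaw":0,"fingers":0.19}
  ]
}}

```text
clock: 10.7
eef_pos: [0.5821, 0.1145, 0.0763]
tool_rot: [0.795, 0.607, -0.001, -0.0]
ft_force: [-0.5, 0.1, 0.3]
grip_width: 0.0161
grasp_force: 0.0
```

```bash
python3 -c "
from h import *
go((0,-45,78.5))"
```

```text
t 10.7 tray xy [-0.7 29.2] z 76.3 yaw_tray 89.96 w 16.1 F [-0.5  0.1  0.3] j [ 0.19  0.53  0.02  1.06 -0.    2.03]
(0, -45, 78.5) -> [-0.2473, 0.0027, -0.0069] yaw -0.0009
```

Emit:
{"name": "jog_arm", "arguments": {
  "deltas": [
    {"delta_pos":[-0.02,0.002,-0.003],"yaw":0,"fingers":0.19},
    {"delta_pos":[-0.04,0.002,-0.003],"yaw":0,"fingers":0.19},
    {"delta_pos":[-0.06,0.002,-0.003],"yaw":0,"fingers":0.19},
    {"delta_pos":[-0.082,0.002,-0.003],"yaw":0,"fingers":0.19},
    {"delta_pos":[-0.104,0.002,-0.003],"yaw":0,"fingers":0.19},
    {"delta_pos":[-0.126,0.002,-0.003],"yaw":0,"fingers":0.19},
    {"delta_pos":[-0.148,0.002,-0.003],"yaw":0,"fingers":0.19},
    {"delta_pos":[-0.17,0.002,-0.003],"yaw":0,"fingers":0.19},
    {"delta_pos":[-0.192,0.002,-0.003],"yaw":0,"fingers":0.19},
    {"delta_pos":[-0.214,0.002,-0.003],"yaw":0,"fingers":0.19},
    {"delta_pos":[-0.234,0.002,-0.003],"yaw":0,"fingers":0.19},
    {"delta_pos":[-0.246,0.002,-0.003],"yaw":0,"fingers":0.19}
  ]
}}

```text
clock: 11.9
eef_pos: [0.5641, 0.0434, 0.0789]
tool_rot: [0.795, 0.607, -0.0, -0.0]
ft_force: [-0.2, 0.6, 0.6]
grip_width: 0.0161
grasp_force: 0.2
```

```bash
python3 -c "
from h import *
state(); c=cam('scene'); p,R,a=TR()
for b in cores(c,'scene','red'): print(b[0],b[1],((b[2][:2]-p)@R*1e3).round(1))
"
```

```text
t 11.9 tray xy [  0.6 -44.1] z 78.9 yaw_tray 89.98 w 16.1 F [-0.2  0.6  0.6] j [ 0.08  0.48 -0.07  1.03 -0.    1.91]
[264.6 156.9] 78 [-44.1  69.7]
[241.8 182.5] 94 [ -0.3 -68.7]
```

The second core is in the gate mouth, in the same position as the first one was.

Emit:
{"name": "jog_arm", "arguments": {
  "deltas": [
    {"delta_pos":[-0.015,-0.002,0],"yaw":0,"fingers":0.19},
    {"delta_pos":[-0.03,-0.002,0],"yaw":0,"fingers":0.19},
    {"delta_pos":[-0.042,-0.002,0],"yaw":0,"fingers":0.19},
    {"delta_pos":[-0.045,-0.002,0],"yaw":0,"fingers":0.19},
    {"delta_pos":[-0.03,-0.002,0],"yaw":0,"fingers":0.19},
    {"delta_pos":[0.0,-0.002,-0.1],"yaw":0,"fingers":0.19},
    {"delta_pos":[0.0,-0.002,-0.13],"yaw":0,"fingers":0.55},
    {"delta_pos":[0.0,-0.002,-0.13],"yaw":0,"fingers":0.55}
  ]
}}

```text
clock: 12.75
eef_pos: [0.5654, 0.0446, 0.1197]
tool_rot: [0.795, 0.607, 0.002, 0.001]
ft_force: [0.7, 0.5, -0.2]
grip_width: 0.0444
grasp_force: 0.0
```

```bash
python3 -c "
from h import *
c=cam('scene'); p,R,a=TR()
for col in('red','yel'):
  for b in cores(c,'scene',col): print(col,b[0],b[1],((b[2][:2]-p)@R*1e3).round(1))
go((-46,69.5,115),(-46,69.5,78))"
```

```text
red [267.2 157.8] 33 [-35.1  72.5]
yel [282.3 159.4] 99 [  3.2 102. ]
yel [288.6 172. ] 102 [59.6 70. ]
t 12.8 tray xy [  0.6 -43.2] z 118.4 yaw_tray 90.02 w 46.8 F [-0.6 -0.4 -0.4] j [ 0.08  0.44 -0.01  1.12 -0.    1.92]
(-46, 69.5, 115) -> [0.3757, -0.1552, 0.0113] yaw 0.0005
(-46, 69.5, 78) -> [0.3756, -0.1554, 0.1346] yaw 0.0005
```

Two cores are done. The last one has yellow1 near the spot where the pusher would stand at x=0. So I'll first push it straight towards -y at x=-46, then centre it as before.

Emit:
{"name": "jog_arm", "arguments": {
  "deltas": [
    {"delta_pos":[0.495,-0.155,-0.02],"yaw":0,"fingers":0.19},
    {"delta_pos":[0.495,-0.155,-0.02],"yaw":0,"fingers":0.19},
    {"delta_pos":[0.495,-0.155,-0.02],"yaw":0,"fingers":0.19},
    {"delta_pos":[0.495,-0.155,-0.02],"yaw":0,"fingers":0.19},
    {"delta_pos":[0.495,-0.155,0.0],"yaw":0,"fingers":0.19},
    {"delta_pos":[0.495,-0.155,0.06],"yaw":0,"fingers":0.19},
    {"delta_pos":[0.495,-0.155,0.1],"yaw":0,"fingers":0.19},
    {"delta_pos":[0.495,-0.155,0.132],"yaw":0,"fingers":0.19},
    {"delta_pos":[0.495,-0.155,0.132],"yaw":0,"fingers":0.19}
  ]
}}

```text
clock: 13.7
eef_pos: [0.5573, 0.198, 0.0767]
tool_rot: [0.795, 0.606, -0.001, -0.0]
ft_force: [-0.4, -0.1, 0.8]
grip_width: 0.0164
grasp_force: 0.0
```

```bash
python3 -c "
from h import *
go((-46,30,78.5))"
```

```text
t 13.7 tray xy [-46.7 103.3] z 76.7 yaw_tray 89.89 w 16.4 F [-0.4 -0.1  0.8] j [ 0.34  0.53  0.01  1.06 -0.    2.18]
(-46, 30, 78.5) -> [-0.2442, 0.0027, -0.0056] yaw -0.0024
```

Emit:
{"name": "jog_arm", "arguments": {
  "deltas": [
    {"delta_pos":[-0.02,0.002,-0.003],"yaw":0,"fingers":0.19},
    {"delta_pos":[-0.04,0.002,-0.003],"yaw":0,"fingers":0.19},
    {"delta_pos":[-0.06,0.002,-0.003],"yaw":0,"fingers":0.19},
    {"delta_pos":[-0.082,0.002,-0.003],"yaw":0,"fingers":0.19},
    {"delta_pos":[-0.104,0.002,-0.003],"yaw":0,"fingers":0.19},
    {"delta_pos":[-0.126,0.002,-0.003],"yaw":0,"fingers":0.19},
    {"delta_pos":[-0.148,0.002,-0.003],"yaw":0,"fingers":0.19},
    {"delta_pos":[-0.17,0.002,-0.003],"yaw":0,"fingers":0.19},
    {"delta_pos":[-0.192,0.002,-0.003],"yaw":0,"fingers":0.19},
    {"delta_pos":[-0.214,0.002,-0.003],"yaw":0,"fingers":0.19},
    {"delta_pos":[-0.234,0.002,-0.003],"yaw":0,"fingers":0.19},
    {"delta_pos":[-0.244,0.002,-0.003],"yaw":0,"fingers":0.19}
  ]
}}

```text
clock: 14.9
eef_pos: [0.539, 0.1282, 0.0792]
tool_rot: [0.795, 0.607, -0.0, -0.0]
ft_force: [0.3, 0.3, -0.2]
grip_width: 0.0158
grasp_force: 0.2
```

Emit:
{"name": "jog_arm", "arguments": {
  "deltas": [
    {"delta_pos":[0.03,0,0],"yaw":0,"fingers":0.19},
    {"delta_pos":[0.03,0,-0.12],"yaw":0,"fingers":0.55},
    {"delta_pos":[0.03,0,-0.13],"yaw":0,"fingers":0.55},
    {"delta_pos":[0.03,0,-0.13],"yaw":0,"fingers":0.55}
  ]
}}

```text
clock: 15.3
eef_pos: [0.5429, 0.1385, 0.1195]
tool_rot: [0.795, 0.607, 0.002, 0.001]
ft_force: [0.1, -0.1, -0.3]
grip_width: 0.0472
grasp_force: 0.0
```

```bash
python3 -c "
from h import *
c=cam('wrist'); p,R,a=TR()
for b in cores(c,'w','red',60,(0,0,512,384)): print(b[0],b[1],((b[2][:2]-p)@R*1e3).round(1))
c=cam('scene')
for b in cores(c,'scene','red'): print(b[0],b[1],((b[2][:2]-p)@R*1e3).round(1))
go((-46,5,115),(-46,5,78))"
```

```text
[253.8 280.4] 1193 [-46.1   4.1]
[249.9 165.5] 97 [-43.4   4.5]
t 15.4 tray xy [-46.4  41. ] z 117.6 yaw_tray 90.03 w 46.6 F [0.4 0.2 0.3] j [ 0.25  0.43 -0.03  1.11  0.    2.09]
(-46, 5, 115) -> [-0.1199, 0.0012, 0.0087] yaw 0.0006
(-46, 5, 78) -> [-0.1199, 0.0013, 0.1321] yaw 0.0006
```

Emit:
{"name": "jog_arm", "arguments": {
  "deltas": [
    {"delta_pos":[-0.12,0.001,0],"yaw":0,"fingers":0.55},
    {"delta_pos":[-0.12,0.001,0],"yaw":0,"fingers":0.55},
    {"delta_pos":[-0.12,0.001,0.06],"yaw":0,"fingers":0.55},
    {"delta_pos":[-0.12,0.001,0.1],"yaw":0,"fingers":0.55},
    {"delta_pos":[-0.12,0.001,0.13],"yaw":0,"fingers":0.55},
    {"delta_pos":[-0.12,0.001,0.13],"yaw":0,"fingers":0.46},
    {"delta_pos":[-0.12,0.001,0.13],"yaw":0,"fingers":0.46},
    {"delta_pos":[-0.12,0.001,0.13],"yaw":0,"fingers":0.46}
  ]
}}

```text
clock: 16.2
eef_pos: [0.5329, 0.103, 0.0797]
tool_rot: [0.795, 0.607, 0.0, 0.0]
ft_force: [0.2, -0.1, -0.5]
grip_width: 0.0393
grasp_force: 0.0
```

Emit:
{"name": "jog_arm", "arguments": {
  "deltas": [
    {"delta_pos":[0,0.02,0],"yaw":0,"fingers":0.46},
    {"delta_pos":[0,0.04,0],"yaw":0,"fingers":0.46},
    {"delta_pos":[0,0.06,0],"yaw":0,"fingers":0.46},
    {"delta_pos":[0,0.08,0],"yaw":0,"fingers":0.46},
    {"delta_pos":[0,0.1,0],"yaw":0,"fingers":0.46},
    {"delta_pos":[0,0.12,0],"yaw":0,"fingers":0.46},
    {"delta_pos":[0,0.14,0],"yaw":0,"fingers":0.46},
    {"delta_pos":[0,0.155,0],"yaw":0,"fingers":0.46},
    {"delta_pos":[0,0.163,0],"yaw":0,"fingers":0.46},
    {"delta_pos":[0,0.163,0],"yaw":0,"fingers":0.46}
  ]
}}

```text
clock: 17.2
eef_pos: [0.5799, 0.0897, 0.0791]
tool_rot: [0.795, 0.607, 0.0, 0.0]
ft_force: [-0.1, 0.3, -0.0]
grip_width: 0.0392
grasp_force: 0.0
```

```bash
python3 -c "
from h import *
c=cam('wrist'); p,R,a=TR()
for b in cores(c,'w','red',60,(0,0,512,384)): print(b[0],b[1],((b[2][:2]-p)@R*1e3).round(1))
go((0,40,78))"
```

```text
[247.3 268.6] 2039 [-0.7  0.8]
t 17.25 tray xy [3.4 4.7] z 79.1 yaw_tray 89.99 w 38.9 F [-0.5  0.4  1.5] j [ 0.15  0.51 -0.    1.05 -0.    1.99]
(0, 40, 78) -> [0.1176, -0.0113, 0.0037] yaw -0.0001
```

Emit:
{"name": "jog_arm", "arguments": {
  "deltas": [
    {"delta_pos":[0,-0.01,-0.09],"yaw":0,"fingers":0.46},
    {"delta_pos":[0,-0.01,-0.09],"yaw":0,"fingers":0.46},
    {"delta_pos":[0.118,-0.011,-0.09],"yaw":0,"fingers":0.19},
    {"delta_pos":[0.118,-0.011,-0.09],"yaw":0,"fingers":0.19},
    {"delta_pos":[0.118,-0.011,-0.09],"yaw":0,"fingers":0.19},
    {"delta_pos":[0.118,-0.011,-0.04],"yaw":0,"fingers":0.19},
    {"delta_pos":[0.118,-0.011,0.002],"yaw":0,"fingers":0.19},
    {"delta_pos":[0.118,-0.011,0.002],"yaw":0,"fingers":0.19}
  ]
}}

```text
clock: 18.05
eef_pos: [0.5842, 0.124, 0.0764]
tool_rot: [0.795, 0.607, -0.002, -0.001]
ft_force: [-0.6, 0.1, 0.3]
grip_width: 0.0163
grasp_force: 0.0
```

```bash
python3 -c "
from h import *
go((0,-44,78.5))"
```

```text
t 18.05 tray xy [-1.3 38.9] z 76.4 yaw_tray 89.96 w 16.3 F [-0.6  0.1  0.3] j [ 0.21  0.54  0.03  1.07 -0.    2.05]
(0, -44, 78.5) -> [-0.2763, 0.0044, -0.0065] yaw -0.0008
```

Emit:
{"name": "jog_arm", "arguments": {
  "deltas": [
    {"delta_pos":[-0.024,0.003,-0.003],"yaw":0,"fingers":0.19},
    {"delta_pos":[-0.048,0.003,-0.003],"yaw":0,"fingers":0.19},
    {"delta_pos":[-0.072,0.003,-0.003],"yaw":0,"fingers":0.19},
    {"delta_pos":[-0.096,0.003,-0.003],"yaw":0,"fingers":0.19},
    {"delta_pos":[-0.12,0.003,-0.003],"yaw":0,"fingers":0.19},
    {"delta_pos":[-0.144,0.003,-0.003],"yaw":0,"fingers":0.19},
    {"delta_pos":[-0.168,0.003,-0.003],"yaw":0,"fingers":0.19},
    {"delta_pos":[-0.192,0.003,-0.003],"yaw":0,"fingers":0.19},
    {"delta_pos":[-0.216,0.003,-0.003],"yaw":0,"fingers":0.19},
    {"delta_pos":[-0.24,0.003,-0.003],"yaw":0,"fingers":0.19},
    {"delta_pos":[-0.262,0.003,-0.003],"yaw":0,"fingers":0.19},
    {"delta_pos":[-0.276,0.003,-0.003],"yaw":0,"fingers":0.19}
  ]
}}

```text
clock: 19.25
eef_pos: [0.5646, 0.0441, 0.0795]
tool_rot: [0.795, 0.607, -0.0, 0.0]
ft_force: [-0.4, 1.1, -0.1]
grip_width: 0.0164
grasp_force: 0.4
```

```bash
python3 -c "
from h import *
state(); c=cam('scene'); p,R,a=TR()
for b in cores(c,'scene','red'): print(b[0],b[1],((b[2][:2]-p)@R*1e3).round(1))
"
```

```text
t 19.25 tray xy [  0.9 -43.3] z 79.5 yaw_tray 89.98 w 16.4 F [-0.4  1.1 -0.1] j [ 0.08  0.48 -0.06  1.03 -0.    1.92]
[242.2 182.3] 92 [  0.  -67.4]
```

Emit:
{"name": "jog_arm", "arguments": {
  "deltas": [
    {"delta_pos":[-0.017,-0.003,0],"yaw":0,"fingers":0.19},
    {"delta_pos":[-0.033,-0.003,0],"yaw":0,"fingers":0.19},
    {"delta_pos":[-0.045,-0.003,0],"yaw":0,"fingers":0.19},
    {"delta_pos":[-0.048,-0.003,0],"yaw":0,"fingers":0.19},
    {"delta_pos":[-0.03,-0.003,0],"yaw":0,"fingers":0.19},
    {"delta_pos":[0.0,-0.003,-0.1],"yaw":0,"fingers":0.19},
    {"delta_pos":[0.0,-0.003,-0.25],"yaw":0,"fingers":0.19},
    {"delta_pos":[0.0,-0.003,-0.4],"yaw":0,"fingers":0.19},
    {"delta_pos":[0.0,-0.003,-0.5],"yaw":0,"fingers":0.19},
    {"delta_pos":[0.0,-0.003,-0.5],"yaw":0,"fingers":0.19},
    {"delta_pos":[0.0,-0.003,-0.5],"yaw":0,"fingers":0.19}
  ]
}}

```text
clock: 20.4
eef_pos: [0.5643, 0.0455, 0.23]
tool_rot: [0.795, 0.607, 0.001, 0.0]
ft_force: [-0.2, 0.3, -0.5]
grip_width: 0.0159
grasp_force: 0.0
```

```bash
python3 -c "
from h import *
state(); c=cam('scene'); p,R,a=TR()
for col in('red','yel'):
  for b in cores(c,'scene',col,5): print(col,b[0],b[1],((b[2][:2]-p)@R*1e3).round(1))
x0,y0,x1,y1=BOX['scene']
cv2.imwrite('pics/s6.png',cv2.resize(c['image'][y0:y1,x0:x1,::-1],None,fx=5,fy=5,interpolation=cv2.INTER_CUBIC))"
```

```text
t 20.4 tray xy [  0.3 -42.1] z 230.0 yaw_tray 90.03 w 15.9 F [-0.2  0.3 -0.5] j [0.08 0.37 0.18 1.38 0.   1.92]
yel [282.  159.3] 98 [  2.3 101.8]
yel [288.7 172.3] 97 [60.9 69.2]
```

View pics/s6.png

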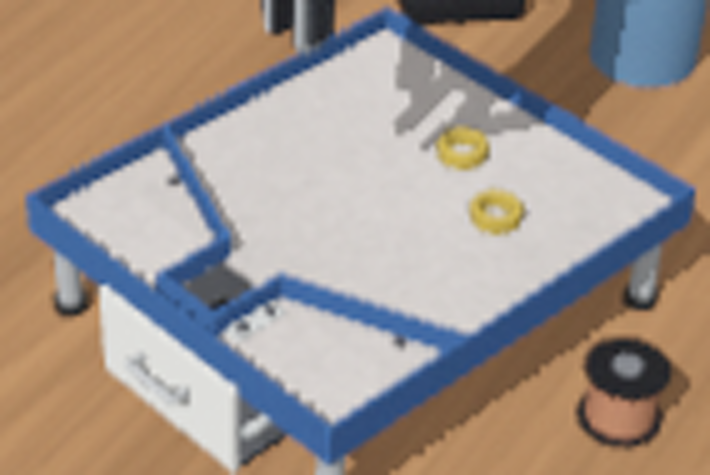

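The picture shows the deck clear of red, the slot at (220,287) open, and both yellows in place at (462,147) and (497,211). I'll check the red cores' depth in the slot numerically before handing in.

```bash
python3 -c "
from h import *
c=cam('wrist'); p,R,a=TR()
w=np.array([[*(R@np.array([x,y])/1e3+p),.075] for x in np.arange(-18,19,6) for y in np.arange(-118,-79,6)])
q=cv2.projectPoints(w,np.array(c['rvec']),c['t'],c['K'],c['D'])[0].reshape(-1,2)
q=q[(q[:,0]>=0)&(q[:,0]<511)&(q[:,1]>=0)&(q[:,1]<383)]
n=cv2.undistortPoints(q.reshape(-1,1,2),c['K'],c['D']).reshape(-1,2)
d=np.array([c['range_z'][int(round(v)),int(round(u))] for u,v in q])
P=(np.c_[n,np.ones(len(n))]*d[:,None]-c['t'])@c['R']
print(len(q),(P[:,2]*1e3).round(0))"
```

```text
49 [ 35.  22.   8.   6.   5.   6.   5.  33.  23.   6.   4.   4.   6.   5.
  33.  22.   7.   5.   5.  31.  44.  34.  22.   6.   6.  21.  18.  46.
  35.  23.   5.   6.   6.  16.  42.  35.  22.   6.   6.   7.  16.  15.
 235.  22.   5.   5.   5.   4.   7.]
```

```bash
python3 -c "
from h import *
print(bot.job_done())"
```

```text
the job is handed in; nothing more can be done
None
```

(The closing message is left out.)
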